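# Close up the jewellery chest

### The job

Close up the jewellery chest on the dresser with your fingertips: push both open drawers fully home and push the raised lid down until it lies flat shut, without slamming any of them. Only push: do not pull anything further open or pick anything up, leave the ring box and the balm tin inside their drawers, and do not disturb the other things on the dresser top.

Things in the scene. Friction and masses are not known exactly. Their poses are not given: they have to be found in the camera images.
- chest: cream jewellery chest fixed to the dresser top, 160 deep (x) x 260 wide (y) x 112 high without its lid. Origin: centre of its underside. Its x axis runs level from its front to its back, y to the left as seen facing its front, z up. Two drawers side by side open at the front (towards -x), under a shallow tray that the lid covers.
- drawer_left (a joint): how far the left (+y) drawer is out, in m: 0 fully home, 0.085 at its stop, grows towards the chest's -x. It starts 0.04 to 0.07 out; it slides with about 1.5 N of friction, has no spring and stays where it is left.
- drawer_right (a joint): the same for the right (-y) drawer.
- front_left (a point): centre of the outer face of the left drawer's upright dark wooden front panel (119 wide, 76 high, 10 thick, from 15 to 91 above the dresser top); moves with the drawer. It is 53 above the dresser top, at chest y = +63.5, x = -90 with the drawer home. A brass knob (16 ball, reaching 20 out) is 13 below this point; the panel is bare above. Behind it the drawer is open on top.
- front_right (a point): the same for the right drawer, 63.5 to the -y side of the chest's middle.
- lid (a joint): angle of the lid in rad: 0 lying shut, grows as it rises, 1.35 at its stop. It starts 0.8 to 1.15 open. A stiff friction hinge (0.35 N m) holds it at any angle; it has no spring or latch, and a push of about 1 to 3 N near its free edge moves it down.
- lid_hinge (a point): middle of the lid's hinge axis, at chest x = +80, 112 above the dresser top (top edge of the chest's back). The axis runs along the chest's y. The point's frame turns with the lid: its -x points from the hinge to the lid's free edge, its z out of the lid's outer face.
- lid_edge (a point): middle of the lid's free edge on its outer (blue) face, 166 from the hinge axis; moves with the lid. The lid is a flat panel 166 x 266 x 12 thick, no handle, silver mirror inside; inner face in the plane of the hinge axis. Open, it slopes up from the chest's back, outer face up and away from the chest's front. Shut, its top is 124 above the dresser top.
- ring_box: red ring box 42 x 42 x 32, loose in one of the drawers (left or right), its underside 20 above the dresser top. Origin: centre of its underside.
- balm_tin: round balm tin, silver with a green lid, 44 across, 19 high, loose in the other drawer, its underside 20 above the dresser top. Origin: centre of its underside.
- lipstick: black lipstick, 20 across, 70 high, standing beside one front corner of the chest, about 45 to 75 off its side. Origin: centre of its underside, z up.
- perfume: amber perfume bottle with brass cap, 34 x 50 x 100 high, standing beside the other front corner of the chest. Origin: centre of its underside, z up.
- clock: round cream alarm clock, 90 across, 35 thick, 97 high, on two feet. Origin: centre of its underside, z up.
- book: pink book lying flat, 165 x 110 x 24. Origin: centre of its underside, z up.
There are look-alikes about, which are no part of the job. Of the things that look like the clock, the smaller one is meant. Leave any blue look-alike of the book alone.

How it is judged (in metres and radians):
At the end, for the whole second after the job is handed in: Both drawers are within 4 mm of fully home, the lid is within 0.04 rad of shut and still, the ring box and the balm tin rest inside the chest in their drawers, and the other things are upright within 15 mm of where they stood (value of joint each of drawer_left, drawer_right below 0.004 m and value of joint lid below 0.04 rad and velocity of joint lid between -0.05 and 0.05 rad/s and x of ring_box in the frame of chest between -0.08 and 0.06 m and z of each of ring_box, balm_tin in the frame of chest below 0.03 m and y of ring_box in the frame of chest between -0.12 and 0.12 m and linear speed of each of ring_box, balm_tin below 0.02 m/s and x of balm_tin in the frame of chest between -0.08 and 0.06 m and y of balm_tin in the frame of chest between -0.12 and 0.12 m and not (distance of any of lipstick, perfume, clock, book from where it was at the start of the episode above 0.015 m or angle between any of lipstick, perfume, clock, book's own z axis and vertical above 0.3 rad)); the robot touches nothing.
It fails at once if the lipstick, perfume, clock or book is moved more than 15 mm or tipped more than 0.3 rad (distance of any of lipstick, perfume, clock, book from where it was at the start of the episode above 0.015 m or angle between any of lipstick, perfume, clock, book's own z axis and vertical above 0.3 rad).
It fails at once if the ring box or the balm tin is lifted (its underside more than 35 mm above the dresser top) (height (world z) of any of ring_box, balm_tin above 0.035 m).
It fails at once if a drawer is pulled further out (beyond 78 mm) or the lid raised further (beyond 1.25 rad) (value of joint any of drawer_left, drawer_right above 0.078 m or value of joint lid above 1.25 rad).
It fails at once if a drawer is slammed (faster than 0.5 m/s) or the lid is slammed (faster than 4 rad/s) (velocity of joint any of drawer_left, drawer_right below -0.5 m/s or velocity of joint lid below -4 rad/s).
It also fails if it takes over 51 s, if anything falls off the work surface, if the arm or the gripper's body presses on something with over 40 N, if the wrist force passes 120 N, or if a joint passes its speed limit or range.

### The arm

A 6-joint arm with a two-finger parallel gripper is mounted at the origin on the work surface. World frame = base frame: x ahead of the robot, y to its left, z up, the work surface at z = 0. Lengths are in m, angles in degrees, forces in N, time in s.
With the tool pointing down it reaches from about 0.3 to 0.75 m from the base axis. Payload 8.5 kg.
Tool frame: the origin (TCP) lies between the finger pads; the fingertips stand 22 mm ahead of it and the grasp point (between the pads) lies 3 mm ahead of it (env.nose_length is the distance from the TCP to the fingertips, in m); z points along the fingers, x is the direction in which the jaws open and shut, and the axes are right-handed (so a half turn about z gives the same grasp; the last joint's range is limited). The gripper opens to 85 mm and grips with 20 to 120 N. Pads are 22 mm wide; open, the fingers measure 114 mm over their backs; the gripper's body (76 mm by 85 mm) begins 54 mm behind the grasp point. The pads swing forward as they close: fully open they stand 13 mm farther back than shut.
Start: joints at [57.852, 21.807, 74.336, -0, 83.858, -12.336], TCP at [0.186, 0.517, 0.253] pointing down, gripper open.
Joint ranges: [-178.18, 178.18], [-50.72, 133.34], [12.68, 142.11], [-81.47, 261.47], [9.98, 163.14], [-165.26, 165.26]. Speed limits (degrees/s): [136.94, 136.94, 180, 180, 180, 180].

### API

Orientations are given as a 3x3 rotation matrix whose columns are the frame's x, y, z axes.
In Python, from rig import env gives the robot as it stands.
- The arm moves only by the tool arm_command, never from a script. Its argument "steps" is a list of rows, each an object with "delta_pos": the shift along the world's x, y, z in mm, a list of three; "dr": the turn, a rotation vector about the world's x, y, z in degrees, a list of three. In form: [{"delta_pos": [dx, dy, dz], "dr": [wx, wy, wz]}, ...]. A call has 1 to 20 rows; each row shifts and turns the commanded pose from where the row before left it; what a row does not reach is not made up. A row lasts 1/10 s, in which the tool goes at most 50 mm and 8.59 degrees, less where a joint would pass 70% of its speed; a pose out of reach is approached as far as the arm can. A call with a gripper value outside its range is refused whole. "grip" is the opening, from 0 (shut) to 1 (fully open), set as the call begins (left out, the last holds). The fingers move at their own pace and stop on an object; "squeeze" is the grip in N (left out, the last holds). Time passes only in rows, so rows that do not move let the fingers close. It gives the time, the measured TCP pose, the force and the opening at its end, in the units of the state.
- env.observe(): the state, without advancing time (a new reading comes with each control period).
- env.get_image(name): name is "scene" or "side" or "wrist"; returns the picture (480x640x3 uint8, blue, green, red); there is no depth.
- env.get_calibration(name): a dict with "fx", "fy", "cx", "cy" (pixels), "k1" (the pictures are not rectified: a ray, as slopes to the right and down, at radius r is drawn at 1 + k1 r^2 times it, then the intrinsics apply), "view" (4x4, takes a point from world to camera coordinates). Camera axes: x right, y up, looking along -z (the intrinsics and any distortion apply to the point x, -y, -z); pixel columns grow to the right and rows downward; lengths in m; the calibration is good to about 2 mm. A picture is of the moment at which its call begins: read the wrist's pose just before it. get_calibration takes no time and is no camera call; for the wrist camera it gives the pose at the moment of the call.
- env.close_job(): hands the job in, once; it reports no verdict.
The state is a dict: "time_s": time; "q": joint angles; "qvel": joint speeds; "joint_efforts": joint torques, N m; "position": TCP position; "tool_rot": TCP orientation; "ft_force": force on the tool from outside, world axes, zero at the start; "wrist_torque": the same for the moment, N m; "grip_width": finger opening in m.
Only numpy, scipy, OpenCV 4.12 (cv2) and the standard library are available. Lean on these libraries where they do the work, as an engineer would, in place of code of your own. Each camera call takes 0.05 s, during which the arm holds its last target. There are 200 camera calls.

## Working session

There is one attempt and no reset: what is moved stays moved. The work goes in short steps, Python scripts to look and compute and a tool call to move; the robot and the scene stay as the last step left them, time stands still between calls to the robot, and variables do not carry over. Pictures are saved under pics/ and viewed, about 8 in all and at most 12, crops included, and the job is handed in when it is done.

Besides the shell and the picture viewer there is one more tool, called after "Emit:" as name(argument=value, ...), one argument or row to a line, values as JSON. arm_command: Moves the arm, as the interface text tells. Its arguments: {"type":"object","properties":{"steps":{"type":"array"},"grip":{"type":"number"},"squeeze":{"type":"number"}},"required":["steps"]}

```bash
mkdir -p pics; cat > h.py <<'E'
import numpy as np, cv2
from rig import env
def ray(c,u,v):
    d=np.array([(u-c['cx'])/c['fx'],(v-c['cy'])/c['fy']]);s=d.copy()
    for _ in range(20): s=d/(1+c['k1']*(s@s))
    V=np.array(c['view']);R=V[:3,:3];o=-R.T@V[:3,3]
    w=R.T@np.array([s[0],-s[1],-1.]);return o,w/np.linalg.norm(w)
def onz(c,u,v,z):
    o,w=ray(c,u,v);return o+w*(z-o[2])/w[2]
def proj(c,p):
    V=np.array(c['view']);q=V[:3,:3]@np.array(p)+V[:3,3]
    s=np.array([q[0],-q[1]])/-q[2];s=s*(1+c['k1']*(s@s))
    return np.array([c['fx']*s[0]+c['cx'],c['fy']*s[1]+c['cy']])
def tri(c1,p1,c2,p2):
    o1,a=ray(c1,*p1);o2,b=ray(c2,*p2)
    t=np.linalg.lstsq(np.c_[a,-b],o2-o1,rcond=None)[0]
    A=o1+a*t[0];B=o2+b*t[1];return (A+B)/2,np.linalg.norm(A-B)
E
python3 - <<'E'
from h import *
for n in ['scene','side']:
    cv2.imwrite(f'pics/{n}0.png',env.get_image(n))
    c=env.get_calibration(n);V=np.array(c['view']);print(n,c['fx'],-V[:3,:3].T@V[:3,3],-V[2,:3])
print(env.observe())
E
```

```text
scene 559.5109448729559 [0.77908504 0.62502227 1.22446334] [-0.12370884 -0.50353526 -0.85507214]
side 474.164756952813 [ 0.24397262 -0.65108649  0.91371116] [ 0.342844    0.57629177 -0.74185294]
{'time_s': 0.1, 'q': array([ 5.78502482e+01,  2.18391767e+01,  7.43798803e+01, -1.12737461e-03,
        8.38576516e+01, -1.23355269e+01]), 'qvel': array([ 0.07209859, -0.04617982, -0.09056952, -0.02272615,  0.01069629,
        0.08920459]), 'joint_efforts': array([ 3.97557291e-03, -4.49216509e+01, -2.31655455e+01, -1.52659572e-04,
        3.63361942e-03, -7.11754495e-06]), 'position': array([0.18631178, 0.51723471, 0.25275744]), 'tool_rot': array([[ 3.38969054e-01,  9.40797266e-01, -6.95867488e-04],
       [ 9.40796609e-01, -3.38969663e-01, -1.14393512e-03],
       [-1.31208900e-03, -2.66911168e-04, -9.99999104e-01]]), 'ft_force': array([ 0.17530695,  0.72820999, -0.49897435]), 'wrist_torque': array([ 0.02701558, -0.01083732, -0.03136101]), 'grip_width': 0.08540039374400687}
```

View pics/scene0.png

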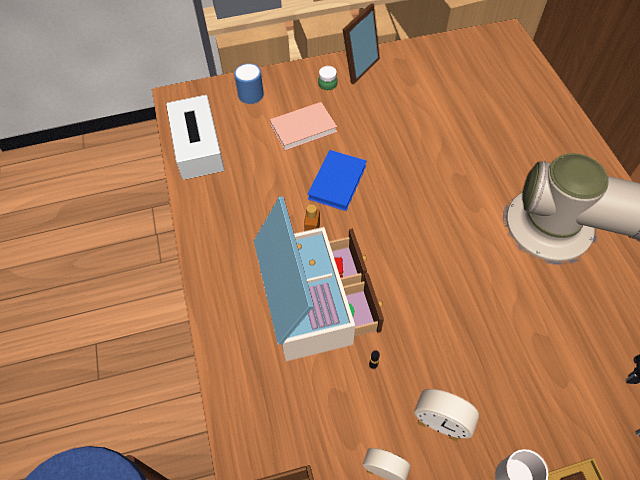

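View pics/side0.png

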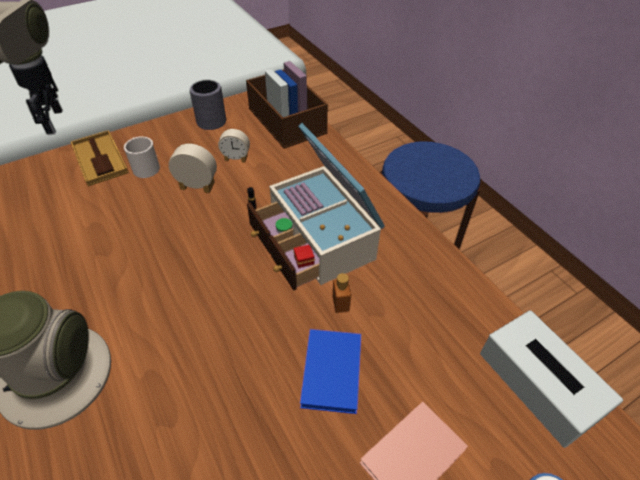

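Chest is ahead of the robot, front facing it; the left (+y) drawer holds the tin, the right one the ring box. I'll enlarge for corner pixels.

```bash
python3 - <<'E'
import cv2,numpy as np
a=cv2.imread('pics/scene0.png')[190:370,240:400];b=cv2.imread('pics/side0.png')[115:315,235:395]
f=lambda i:cv2.resize(i,None,fx=2.5,fy=3 if 0 else 2.5,interpolation=cv2.INTER_CUBIC)
a,b=f(a),f(b);h=max(a.shape[0],b.shape[0]);o=np.zeros((h,800,3),np.uint8);o[:a.shape[0],:400]=a;o[:b.shape[0],400:]=b
cv2.imwrite('pics/crop.png',o)
E
```

```text
(no output)
```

View pics/crop.png

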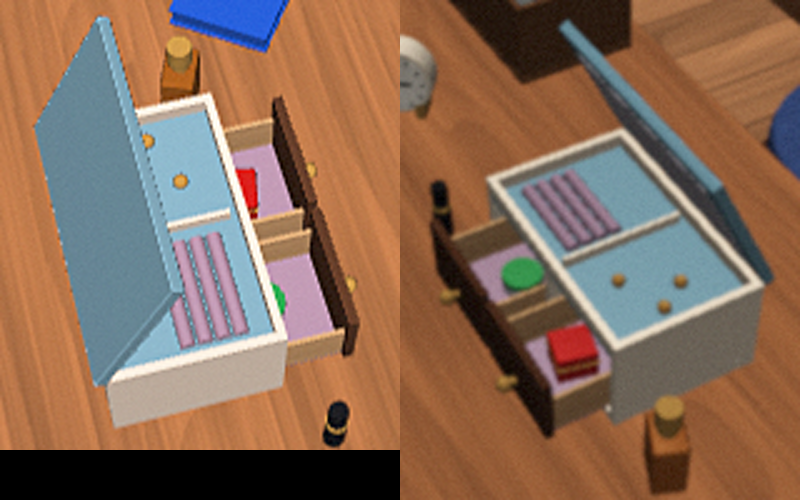

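```bash
cat > m.py <<'E'
from h import *
S=env.get_calibration('scene');D=env.get_calibration('side')
s=lambda x,y:(x/2.5+240,y/2.5+190)
d=lambda x,y:((x-400)/2.5+235,y/2.5+115)
P={'FL':((285,335),(489,180)),'FR':((210,93),(613,349)),'BL':((108,377),(623,132)),
 'lidL':((174,294),(563,22)),'lidR':((101,17),(716,186))}
np.set_printoptions(precision=4,suppress=True)
T={}
for k,(a,b) in P.items():
    T[k],e=tri(S,s(*a),D,d(*b));print(k,T[k],e)
FL=(onz(S,*s(285,335),.112)+onz(D,*d(489,180),.112))/2;FR=(onz(S,*s(210,93),.112)+onz(D,*d(613,349),.112))/2
BR=onz(D,*d(762,287),.112);BL=(onz(D,*d(623,132),.112)+onz(S,*s(108,377),.112))/2
print(FL,FR,BL,BR,[np.linalg.norm(x) for x in(FL-FR,BL-BR,FL-BL,FR-BR)])
y=(FL-FR)+(BL-BR);y[2]=0;y/=np.linalg.norm(y);x=np.array([y[1],-y[0],0])
O=(FL+FR+BL+BR)/4;O[2]=0
print('O',O,'yaw',np.degrees(np.arctan2(x[1],x[0])))
R=np.c_[x,y,[0,0,1]]
q=lambda p:R.T@(p-O)
print('lid',q(T['lidL']),q(T['lidR']))
for n,p in {'L near top outer':onz(S,*s(356,318),.091),'L':onz(D,*d(433,222),.091),'L/R mid':onz(S,*s(322,212),.091),'R':onz(S,*s(283,98),.091),'Rs':onz(D,*d(546,390),.091),
 'lip':onz(S,*s(340,408),.07),'perf':onz(S,*s(180,45),.1),'perf_s':onz(D,*d(670,402),.1),'lip_s':onz(D,*d(440,185),.07),'clock':onz(D,235,158,0),'bigclock':onz(D,193,190,0)}.items(): print(n,p,q(p))
np.savez('c.npz',O=O,R=R)
E
python3 m.py
```

```text
FL [0.5954 0.176  0.1116] 0.0051326231364056665
FR [ 0.5904 -0.0792  0.1137] 0.002976139127934307
BL [0.7508 0.1725 0.1114] 0.004887864185010154
lidL [0.6901 0.1831 0.263 ] 0.0018517277059386492
lidR [ 0.6844 -0.0822  0.2658] 0.002022950993209246
[0.5953 0.1759 0.112 ] [ 0.5906 -0.0791  0.112 ] [0.7507 0.1726 0.112 ] [ 0.7496 -0.0836  0.112 ] [np.float64(0.25497544147700196), np.float64(0.2561688796632764), np.float64(0.15540549039421384), np.float64(0.15905643083901297)]
O [0.6716 0.0464 0.    ] yaw -0.6482498971978743
lid [0.0169 0.1368 0.263 ] [ 0.0143 -0.1285  0.2658]
L near top outer [0.5246 0.17   0.091 ] [-0.1483  0.1219  0.091 ]
L [0.5306 0.1685 0.091 ] [-0.1424  0.1204  0.091 ]
L/R mid [0.521  0.0609 0.091 ] [-0.1508  0.0128  0.091 ]
R [ 0.5188 -0.0683  0.091 ] [-0.1514 -0.1164  0.091 ]
Rs [ 0.5269 -0.0743  0.091 ] [-0.1433 -0.1224  0.091 ]
lip [0.5602 0.2384 0.07  ] [-0.1135  0.1907  0.07  ]
perf [ 0.6    -0.1495  0.1   ] [-0.0693 -0.1967  0.1   ]
perf_s [ 0.6098 -0.1458  0.1   ] [-0.0596 -0.1929  0.1   ]
lip_s [0.5679 0.2368 0.07  ] [-0.1058  0.1892  0.07  ]
clock [0.6122 0.4627 0.    ] [-0.0641  0.4156  0.    ]
bigclock [0.4501 0.3898 0.    ] [-0.2254  0.3408  0.    ]
```

Corners agree (baseline 255 vs 260 mm, heights 112 right). The chest sits at about (0.671, 0.046) with yaw near 0. Drawers are about 55 mm out and the lid is near 1.1 rad. Lipstick and perfume are 60 mm or more off the sides. I'll go in front of the left drawer with the fingers shut.

Emit:
arm_command(
  grip=0,
  steps=[
    {"delta_pos": [22, -34, -4], "dr": [0, 0, 1.65]},
    {"delta_pos": [22, -34, -4], "dr": [0, 0, 1.65]},
    {"delta_pos": [22, -34, -4], "dr": [0, 0, 1.65]},
    {"delta_pos": [22, -34, -4], "dr": [0, 0, 1.65]},
    {"delta_pos": [22, -34, -4], "dr": [0, 0, 1.65]},
    {"delta_pos": [22, -34, -4], "dr": [0, 0, 1.65]},
    {"delta_pos": [22, -34, -4], "dr": [0, 0, 1.65]},
    {"delta_pos": [22, -34, -4], "dr": [0, 0, 1.65]},
    {"delta_pos": [22, -34, -4], "dr": [0, 0, 1.65]},
    {"delta_pos": [22, -34, -4], "dr": [0, 0, 1.65]},
    {"delta_pos": [22, -34, -4], "dr": [0, 0, 1.65]},
    {"delta_pos": [22, -34, -4], "dr": [0, 0, 1.65]},
    {"delta_pos": [0, 0, 0], "dr": [0, 0, 0]},
    {"delta_pos": [0, 0, 0], "dr": [0, 0, 0]},
  ],
)

```text
time_s: 1.5
position: [0.4503, 0.109, 0.2049]
tool_rot: [[0.002, 1.0, -0.001], [1.0, -0.002, 0.0], [0.0, -0.001, -1.0]]
ft_force: [-0.4, -0.0, -0.8]
grip_width: 0.0001
```

```bash
python3 - <<'E'
from h import *
o=env.observe();print(env.nose_length,o['time_s'],o['position'],o['tool_rot'].round(3),o['grip_width'],o['ft_force'])
E
```

```text
0.022 1.5 [0.45033217 0.10901249 0.20490952] [[ 0.002  1.    -0.001]
 [ 1.    -0.002  0.   ]
 [ 0.    -0.001 -1.   ]] 9.661722361045033e-05 [-0.41474447 -0.02762906 -0.75483167]
```

Emit:
arm_command(
  steps=[
    {"delta_pos": [0, 0, -29], "dr": [0, 0, 0]},
    {"delta_pos": [0, 0, -29], "dr": [0, 0, 0]},
    {"delta_pos": [0, 0, -29], "dr": [0, 0, 0]},
    {"delta_pos": [0, 0, -28], "dr": [0, 0, 0]},
    {"delta_pos": [15, 0, 0], "dr": [0, 0, 0]},
    {"delta_pos": [15, 0, 0], "dr": [0, 0, 0]},
    {"delta_pos": [10, 0, 0], "dr": [0, 0, 0]},
    {"delta_pos": [10, 0, 0], "dr": [0, 0, 0]},
    {"delta_pos": [10, 0, 0], "dr": [0, 0, 0]},
    {"delta_pos": [10, 0, 0], "dr": [0, 0, 0]},
    {"delta_pos": [10, 0, 0], "dr": [0, 0, 0]},
    {"delta_pos": [10, 0, 0], "dr": [0, 0, 0]},
    {"delta_pos": [10, 0, 0], "dr": [0, 0, 0]},
    {"delta_pos": [10, 0, 0], "dr": [0, 0, 0]},
  ],
)

```text
time_s: 2.9
position: [0.5612, 0.1093, 0.0903]
tool_rot: [[0.0, 1.0, -0.0], [1.0, -0.0, -0.0], [-0.0, -0.0, -1.0]]
ft_force: [-1.9, -1.3, 1.6]
grip_width: 0.0002
```

Pushing with friction only (~1.5 N) so far; creep the last bit.

Emit:
arm_command(
  steps=[
    {"delta_pos": [3, 0, 0], "dr": [0, 0, 0]},
    {"delta_pos": [3, 0, 0], "dr": [0, 0, 0]},
    {"delta_pos": [2, 0, 0], "dr": [0, 0, 0]},
    {"delta_pos": [0, 0, 0], "dr": [0, 0, 0]},
  ],
)

```text
time_s: 3.3
position: [0.5686, 0.1094, 0.0902]
tool_rot: [[0.0, 1.0, 0.0], [1.0, -0.0, 0.0], [0.0, 0.0, -1.0]]
ft_force: [-0.7, 0.1, 0.6]
grip_width: 0.0001
```

Emit:
arm_command(
  steps=[
    {"delta_pos": [2, 0, 0], "dr": [0, 0, 0]},
    {"delta_pos": [2, 0, 0], "dr": [0, 0, 0]},
    {"delta_pos": [0, 0, 0], "dr": [0, 0, 0]},
  ],
)

```text
time_s: 3.6
position: [0.5726, 0.1095, 0.0903]
tool_rot: [[0.0, 1.0, 0.0], [1.0, -0.0, 0.0], [0.0, 0.0, -1.0]]
ft_force: [-0.3, -0.2, 0.4]
grip_width: 0.0002
```

Emit:
arm_command(
  steps=[
    {"delta_pos": [2, 0, 0], "dr": [0, 0, 0]},
    {"delta_pos": [2, 0, 0], "dr": [0, 0, 0]},
    {"delta_pos": [0, 0, 0], "dr": [0, 0, 0]},
  ],
)

```text
time_s: 3.9
position: [0.573, 0.1095, 0.0903]
tool_rot: [[-0.0, 1.0, -0.009], [1.0, 0.0, -0.001], [-0.001, -0.009, -1.0]]
ft_force: [-17.9, -1.9, 11.2]
grip_width: 0.0
```

```bash
python3 - <<'E'
import sys
from h import *
o=env.observe();print(o['position'],o['ft_force'])
a=env.get_image('side')[130:310,230:400];cv2.imwrite('pics/s2.png',cv2.resize(a,None,fx=3,fy=3,interpolation=cv2.INTER_CUBIC))
E
```

```text
[0.57300478 0.10949203 0.09029384] [-17.87083171  -1.94210878  11.23961492]
```

View pics/s2.png

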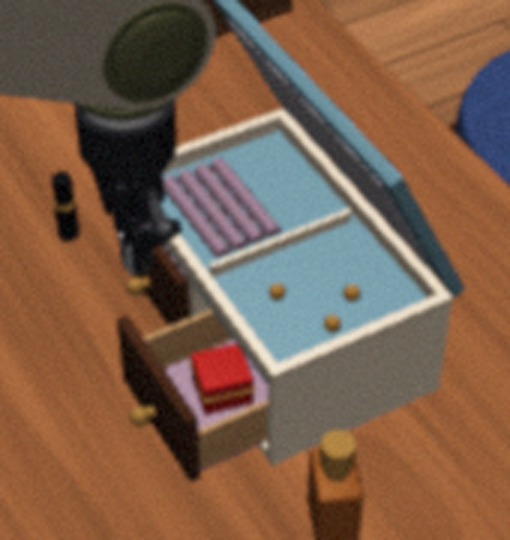

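The left drawer is home, against a hard stop at TCP x = 0.573. Back off and do the right one.

Emit:
arm_command(
  steps=[
    {"delta_pos": [-25, 0, 0], "dr": [0, 0, 0]},
    {"delta_pos": [-40, 0, 0], "dr": [0, 0, 0]},
    {"delta_pos": [-42, 0, 0], "dr": [0, 0, 0]},
    {"delta_pos": [0, -42, 0], "dr": [0, 0, 0]},
    {"delta_pos": [0, -42, 0], "dr": [0, 0, 0]},
    {"delta_pos": [0, -42, 0], "dr": [0, 0, 0]},
    {"delta_pos": [15, 0, 0], "dr": [0, 0, 0]},
    {"delta_pos": [10, 0, 0], "dr": [0, 0, 0]},
    {"delta_pos": [10, 0, 0], "dr": [0, 0, 0]},
    {"delta_pos": [10, 0, 0], "dr": [0, 0, 0]},
    {"delta_pos": [10, 0, 0], "dr": [0, 0, 0]},
    {"delta_pos": [10, 0, 0], "dr": [0, 0, 0]},
    {"delta_pos": [10, 0, 0], "dr": [0, 0, 0]},
    {"delta_pos": [10, 0, 0], "dr": [0, 0, 0]},
    {"delta_pos": [6, 0, 0], "dr": [0, 0, 0]},
    {"delta_pos": [3, 0, 0], "dr": [0, 0, 0]},
    {"delta_pos": [2, 0, 0], "dr": [0, 0, 0]},
    {"delta_pos": [2, 0, 0], "dr": [0, 0, 0]},
    {"delta_pos": [0, 0, 0], "dr": [0, 0, 0]},
  ],
)

```text
time_s: 5.85
position: [0.5676, -0.0166, 0.0903]
tool_rot: [[0.0, 1.0, 0.0], [1.0, -0.0, -0.0], [-0.0, 0.0, -1.0]]
ft_force: [-0.4, 0.8, -1.0]
grip_width: 0.0002
```

Emit:
arm_command(
  steps=[
    {"delta_pos": [2, 0, 0], "dr": [0, 0, 0]},
    {"delta_pos": [2, 0, 0], "dr": [0, 0, 0]},
    {"delta_pos": [2, 0, 0], "dr": [0, 0, 0]},
    {"delta_pos": [2, 0, 0], "dr": [0, 0, 0]},
    {"delta_pos": [0, 0, 0], "dr": [0, 0, 0]},
  ],
)

```text
time_s: 6.35
position: [0.5714, -0.0166, 0.0903]
tool_rot: [[-0.0, 1.0, -0.011], [1.0, 0.0, -0.0], [-0.0, -0.011, -1.0]]
ft_force: [-22.4, -2.9, 13.1]
grip_width: 0.0002
```

Right drawer also home. Now retreat, rise and go over the lid to behind it.

Emit:
arm_command(
  steps=[
    {"delta_pos": [-25, 0, 0], "dr": [0, 0, 0]},
    {"delta_pos": [-35, 0, 0], "dr": [0, 0, 0]},
    {"delta_pos": [0, 0, 45], "dr": [0, 0, 0]},
    {"delta_pos": [0, 0, 45], "dr": [0, 0, 0]},
    {"delta_pos": [0, 10, 45], "dr": [0, 0, 0]},
    {"delta_pos": [0, 10, 45], "dr": [0, 0, 0]},
    {"delta_pos": [0, 10, 45], "dr": [0, 0, 0]},
    {"delta_pos": [0, 10, 35], "dr": [0, 0, 0]},
    {"delta_pos": [40, 10, 0], "dr": [0, 0, 0]},
    {"delta_pos": [40, 10, 0], "dr": [0, 0, 0]},
    {"delta_pos": [40, 0, 0], "dr": [0, 0, 0]},
    {"delta_pos": [40, 0, 0], "dr": [0, 0, 0]},
    {"delta_pos": [40, 0, 0], "dr": [0, 0, 0]},
    {"delta_pos": [20, 0, 0], "dr": [0, 0, 0]},
    {"delta_pos": [0, 0, 0], "dr": [0, 0, 0]},
  ],
)

```text
time_s: 7.85
position: [0.7376, 0.043, 0.3473]
tool_rot: [[0.001, 1.0, -0.002], [1.0, -0.001, 0.0], [0.0, -0.002, -1.0]]
ft_force: [-0.5, -0.2, -0.9]
grip_width: 0.0001
```

```bash
python3 - <<'E'
from h import *
o=env.observe();print(o['q'].round(1),o['position'])
a=env.get_image('side')[40:340,130:430];b=env.get_image('scene')[130:430,200:500]
cv2.imwrite('pics/s3.png',cv2.resize(np.hstack([a,b]),(800,400),interpolation=cv2.INTER_CUBIC))
E
```

```text
[ -5.8  43.5  20.2   0.  116.4 -95.8] [0.7376337  0.04304462 0.34732514]
```

View pics/s3.png

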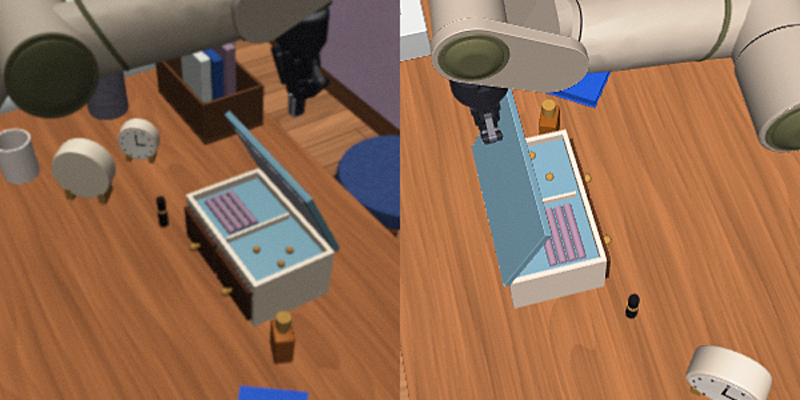

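Emit:
arm_command(
  steps=[
    {"delta_pos": [0, 0, -30], "dr": [0, 0, 0]},
    {"delta_pos": [0, 0, -30], "dr": [0, 0, 0]},
    {"delta_pos": [0, 0, -23], "dr": [0, 0, 0]},
    {"delta_pos": [-10, 0, 0], "dr": [0, 0, 0]},
    {"delta_pos": [-10, 0, 0], "dr": [0, 0, 0]},
    {"delta_pos": [-7, 0, -1], "dr": [0, 0, 0]},
    {"delta_pos": [-7, 0, -3], "dr": [0, 0, 0]},
    {"delta_pos": [-6, 0, -3], "dr": [0, 0, 0]},
    {"delta_pos": [-6, 0, -3], "dr": [0, 0, 0]},
    {"delta_pos": [0, 0, 0], "dr": [0, 0, 0]},
  ],
)

```text
time_s: 8.95
position: [0.6882, 0.0436, 0.2583]
tool_rot: [[0.0, 1.0, 0.001], [1.0, -0.0, -0.0], [-0.0, 0.001, -1.0]]
ft_force: [0.6, -0.2, -0.7]
grip_width: 0.0003
```

Emit:
arm_command(
  steps=[
    {"delta_pos": [-6, 0, -4], "dr": [0, 0, 0]},
    {"delta_pos": [-6, 0, -4], "dr": [0, 0, 0]},
    {"delta_pos": [-5, 0, -5], "dr": [0, 0, 0]},
    {"delta_pos": [-5, 0, -5], "dr": [0, 0, 0]},
    {"delta_pos": [-5, 0, -5], "dr": [0, 0, 0]},
    {"delta_pos": [-5, 0, -5], "dr": [0, 0, 0]},
    {"delta_pos": [-4, 0, -6], "dr": [0, 0, 0]},
    {"delta_pos": [-4, 0, -6], "dr": [0, 0, 0]},
    {"delta_pos": [-3, 0, -6], "dr": [0, 0, 0]},
  ],
)

```text
time_s: 9.85
position: [0.646, 0.0434, 0.2107]
tool_rot: [[0.0, 1.0, -0.0], [1.0, -0.0, -0.0], [-0.0, -0.0, -1.0]]
ft_force: [0.1, -0.0, 1.5]
grip_width: -0.0001
```

```bash
python3 - <<'E'
from h import *
a=env.get_image('side')[40:340,130:430];b=env.get_image('scene')[130:430,200:500]
cv2.imwrite('pics/s4.png',cv2.resize(np.hstack([a,b]),(800,400),interpolation=cv2.INTER_CUBIC))
E
```

```text
(no output)
```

View pics/s4.png

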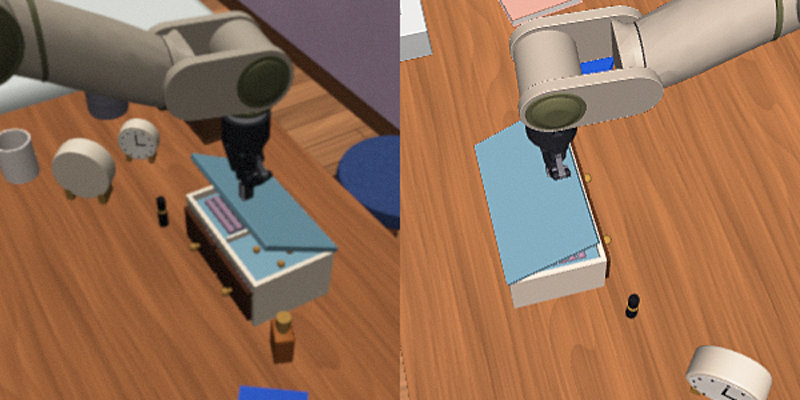

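The lid is following the fingertip and is about half shut. Keep following the arc.

Emit:
arm_command(
  steps=[
    {"delta_pos": [-3, 0, -6], "dr": [0, 0, 0]},
    {"delta_pos": [-3, 0, -6], "dr": [0, 0, 0]},
    {"delta_pos": [-3, 0, -6], "dr": [0, 0, 0]},
    {"delta_pos": [-3, 0, -6], "dr": [0, 0, 0]},
    {"delta_pos": [-3, 0, -6], "dr": [0, 0, 0]},
    {"delta_pos": [-2, 0, -6], "dr": [0, 0, 0]},
    {"delta_pos": [-2, 0, -6], "dr": [0, 0, 0]},
    {"delta_pos": [-2, 0, -6], "dr": [0, 0, 0]},
    {"delta_pos": [-1, 0, -5], "dr": [0, 0, 0]},
    {"delta_pos": [0, 0, -4], "dr": [0, 0, 0]},
    {"delta_pos": [0, 0, -3], "dr": [0, 0, 0]},
    {"delta_pos": [0, 0, 0], "dr": [0, 0, 0]},
  ],
)

```text
time_s: 11.15
position: [0.6243, 0.0434, 0.1508]
tool_rot: [[0.0, 1.0, -0.001], [1.0, -0.0, 0.0], [0.0, -0.001, -1.0]]
ft_force: [-0.3, 0.1, -0.1]
grip_width: 0.0
```

Emit:
arm_command(
  steps=[
    {"delta_pos": [0, 0, -2], "dr": [0, 0, 0]},
    {"delta_pos": [0, 0, -2], "dr": [0, 0, 0]},
    {"delta_pos": [0, 0, -2], "dr": [0, 0, 0]},
    {"delta_pos": [0, 0, -1], "dr": [0, 0, 0]},
    {"delta_pos": [0, 0, 0], "dr": [0, 0, 0]},
  ],
)

```text
time_s: 11.65
position: [0.6244, 0.0434, 0.146]
tool_rot: [[0.0, 1.0, 0.001], [1.0, -0.0, -0.0], [-0.0, 0.001, -1.0]]
ft_force: [-5.2, 0.4, 11.7]
grip_width: 0.0003
```

The lid is on a hard stop at tip z = 0.124, which is the shut height. Retreat and check.

Emit:
arm_command(
  steps=[
    {"delta_pos": [0, 0, 10], "dr": [0, 0, 0]},
    {"delta_pos": [0, 0, 30], "dr": [0, 0, 0]},
    {"delta_pos": [-20, 0, 40], "dr": [0, 0, 0]},
    {"delta_pos": [-40, 0, 25], "dr": [0, 0, 0]},
    {"delta_pos": [-40, 0, 25], "dr": [0, 0, 0]},
    {"delta_pos": [-45, 0, 0], "dr": [0, 0, 0]},
    {"delta_pos": [-45, 0, 0], "dr": [0, 0, 0]},
    {"delta_pos": [-45, 0, 0], "dr": [0, 0, 0]},
    {"delta_pos": [0, 0, 0], "dr": [0, 0, 0]},
    {"delta_pos": [0, 0, 0], "dr": [0, 0, 0]},
  ],
)

```text
time_s: 12.65
position: [0.3894, 0.0434, 0.2751]
tool_rot: [[0.001, 1.0, 0.002], [1.0, -0.001, -0.0], [-0.0, 0.002, -1.0]]
ft_force: [-0.0, 0.6, 1.3]
grip_width: 0.0001
```

```bash
python3 - <<'E'
from h import *
S=env.get_image('scene');D=env.get_image('side')
for n,i in(('scene',S),('side',D)):
    d=cv2.absdiff(i,cv2.imread(f'pics/{n}0.png')).max(2)
    for k,(z) in {'scene':{'lip':(340,365,347,385),'perf':(300,322,200,226),'book':(268,340,100,150)},'side':{'clock':(215,255,125,165),'lip':(244,258,184,205),'perf':(330,355,272,313)}}[n].items():
        a,b,c,e=z;print(n,k,d[c:e,a:b].mean().round(1))
a=D[115:315,235:395];b=S[190:370,240:400]
o=np.zeros((500,800,3),np.uint8);o[:450,:400]=cv2.resize(b,None,fx=2.5,fy=2.5);o[:,400:]=cv2.resize(a,None,fx=2.5,fy=2.5)
cv2.imwrite('pics/s5.png',o);print(env.observe()['ft_force'])
E
```

```text
scene lip 3.4
scene perf 6.4
scene book 3.1
side clock 7.2
side lip 8.2
side perf 6.7
[-0.21338495 -0.13108838  1.12750382]
```

View pics/s5.png

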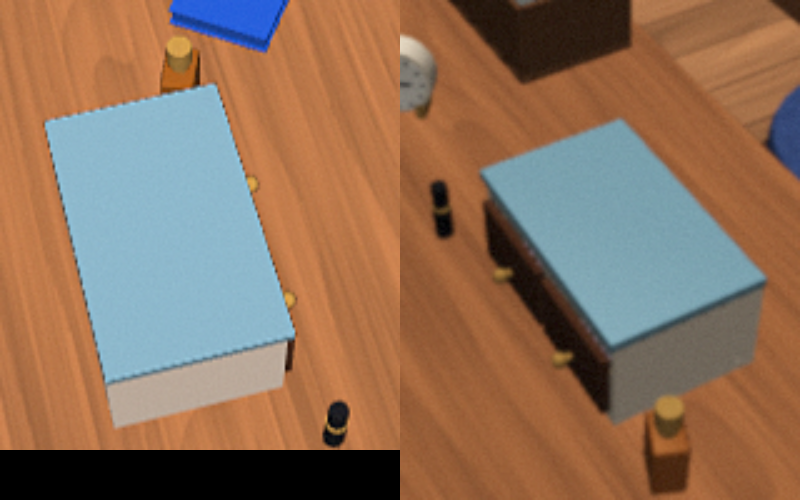

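The lid lies flat, both drawer fronts are flush, and the lipstick and perfume are at their first pixels. Handing in.

```bash
python3 -c "
from rig import env
env.close_job()"
```

```text
the job is handed in; nothing more can be done
```

The jewellery chest is closed and the job is handed in at about 13 s of the 51 s allowed.

- **Drawers:** I pushed each one home with the shut fingertips above its knob, creeping the last few millimetres. Both met a firm stop, at 18 N on the left and 22 N on the right. The drawer fronts look flush in the last pictures.
- **Lid:** I brought it down from behind with the fingertips until it met a stop. The fingertips were then 124 mm above the dresser, which is the height given for the shut lid. It lies flat in both views.
- **Other things:** the lipstick, perfume, clock and pink book show only small picture differences from the start, so I take them as unmoved.
- **Robot:** it ended clear of everything, with only about 1 N read at the wrist.

I could not see the ring box and balm tin once the chest was shut. I never touched them, and each was lying in its drawer when last seen. None of my checks failed or disagreed.

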